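Unlock the spice carousel and hold the yellow-capped jar at the front

TASK

Unlock the spice carousel by pressing its red lever down until it clicks and stays down by itself, then let go of the lever. Then turn the carousel by the dark wooden grip bar on its top, either way round, until the jar with the yellow cap stands right at the white pointer on the front of the foot, and finish there, still gripping the bar so that the turntable is held still. Do not touch the jars, keep them standing in their seats, and leave the mug, tin and garlic beside the carousel where they are.

Things in the scene. Friction and masses are not known exactly. Their poses are not given: they have to be found in the camera images.
- carousel: the spice carousel's fixed wooden foot (disc 230 mm across, 14 mm high, cannot be shifted); origin on the turning axis at worktop height, z up. Its front is its own -x, where a white pointer sits on the rim. The lock lever sticks out at local direction (-0.574, -0.819): 55 degrees from the front towards its -y side
- turntable_top (a point): centre of the turntable's upper face, on the turning axis, 27 mm above the worktop. The wooden turntable is 176 mm across and has four round seats (rims 12 mm high), centres 62 mm from the axis, at the start at carousel-local (+-44, +-44) mm. A jar of at most 106 mm stands in each, so jar tops are at most 133 mm above the worktop
- turntable (a joint): angle of the turntable in its foot, rad, counter-clockwise from above; 0 at the start. Lever up: a tooth in a notch of its edge blocks it (about 0.03 rad of play). Lever latched down: it turns freely either way (up to 6 rad) against slight friction (0.04 N m) and stays where left
- grip_bar (a point): dark brown bar on top of the turntable's central post, 62 mm long, 16 mm thick, 36 mm high; this point is its centre, on the turning axis, 175 mm above the worktop (underside 157, top 193 mm). It turns with the turntable; at turntable angle 0 its length lies along the carousel's x. Grip it across its thickness from above
- lock_lever (a joint): angle of the sprung lock lever, rad: 0 up (turntable locked), grows as the paddle is pressed down, stop at 0.42. A spring pushes it back up until it has passed a ball detent; pushed to the stop and let go, it settles at about 0.3 and stays. It takes at most about 8 N at the paddle; any more only presses on the stop
- lever_press (a point): centre of the upper face of the red paddle at the lever's outer end (36 mm radially, 40 mm across, 8 mm thick), 186 mm from the turning axis in the lever's direction, 60 mm above the worktop when up; at the stop it is about 26 mm lower. Press it straight down with closed fingers
- front_seat (a point): fixed point of the foot: where the axis of the jar at the white pointer belongs, 62 mm from the turning axis towards the front, at the level of the turntable's upper face (27 mm)
- jar_yellow: the jar to bring to the front: glass spice jar with a yellow cap, 42 mm across, 96 mm high; a loose jar standing in one of the four seats of the turntable (any of them: the jars swap places from start to start); its origin is the centre of its underside, z up
- jar_red_a: spice jar with a red cap and dark label, 45 mm across, 106 mm high; a loose jar standing in one of the four seats of the turntable (any of them: the jars swap places from start to start); its origin is the centre of its underside, z up
- jar_red_b: spice jar with a red cap and green label, 45 mm across, 106 mm high; a loose jar standing in one of the four seats of the turntable (any of them: the jars swap places from start to start); its origin is the centre of its underside, z up
- jar_red_c: another spice jar with a red cap and dark label, 45 mm across, 106 mm high; a loose jar standing in one of the four seats of the turntable (any of them: the jars swap places from start to start); its origin is the centre of its underside, z up
- mug: blue and white mug, 78x112x92 mm, on the worktop on the lever's side of the carousel, to be left alone; origin at the centre of its underside
- tuna: flat food tin, 86 mm across, 40 mm high, beside the carousel, to be left alone; origin at the centre of its underside
- garlic_bulb: garlic bulb, 60 mm, beside the carousel, to be left alone; origin at the centre of its underside
Things that resemble listed ones, but are neither listed nor needed, are in the scene too. What is shaped like the jar_yellow but orange is not meant. What is shaped like the jar_red_a but turquoise is not meant.

How it is judged:
By the outcome, as a careful person would: the job done as asked, in the order asked, and still so for the second after the job is handed in, while the arm keeps its last pose, push and grip.
It also fails if it takes over 54 s, if anything falls off the work surface, if the arm or the gripper's body presses on something with over 40 N, if the wrist force passes 120 N, or if a joint passes its speed limit or range.

ROBOT

A 7-joint arm with a two-finger parallel gripper is mounted at the origin on a cart in front of the work surface, level with it; the furniture and walls round the work are solid. World frame = base frame: x ahead of the robot, y to its left, z up, the work surface at z = 0. Lengths are in m, angles in rad, forces in N, time in s.
With the tool pointing down it reaches from about 0.35 to 0.9 m from the base axis. Payload 8.1 kg.
Tool frame: the origin (TCP) lies midway between the tips of the shut fingers; the grasp point (between the pads) lies 19 mm behind it; z points along the fingers, y is the line along which they close (so a half turn about z gives the same grasp; the last joint's range is limited). The gripper opens to 92 mm and grips with 3 to 60 N. Pads are 19 mm wide; open, the fingers measure 130 mm over their backs; the gripper's body (75 mm by 190 mm) begins 47 mm behind the grasp point.
Start: joints at [-1.305, 0.434, 0.025, 1.573, -0.012, 1.134, -0.075], TCP at [0.225, 0.583, 0.227] pointing down, gripper open.
Joint ranges: [-2.62, 2.62], [-0.44, 2.09], [-1.27, 1.32], [0.08, 2.57], [-1.32, 4.46], [0.12, 2], [-2.74, 2.74]. Speed limits (rad/s): [2.22, 2.22, 3.01, 3.01, 3.14, 3.14, 3.14].

INTERFACE

Orientations are given as a rotation vector (axis times angle).
In Python, from cell import arm gives the robot as it stands.
- The arm moves only by the tool carry_out, never from a script. Its arguments are lists of equal length, an entry for each row: "claw": the finger opening in cm, from 0 to 9.18; "delta_pos": the shift along the tool's x, y, z in cm, a list of three; "angular": the turn, a rotation vector about the tool's x, y, z in rad, a list of three. In form: {"claw": [claw, ...], "delta_pos": [[dx, dy, dz], ...], "angular": [[ax, ay, az], ...]}. A call has 1 to 20 rows; each row shifts and turns the commanded pose from where the row before left it, along the tool's axes as they then stand; what a row does not reach is not made up. A row lasts 1/10 s, in which the tool goes at most 50 mm and 8.59 degrees, less where a joint would pass 70% of its speed; a pose out of reach is approached as far as the arm can. A call with a gripper value outside its range is refused whole. The fingers move at their own pace and stop on an object; "force" is the grip in N (left out, the last holds). Time passes only in rows, so rows that do not move let the fingers close. It gives the time, the measured TCP pose, the force, the opening and the grip force at its end, in the units of the state.
- arm.observe(): the state, without advancing time (a new reading comes with each control period).
- arm.get_image(name): name is "scene" or "side" or "wrist"; returns a dict with "frame" (384x512x3 uint8, red, green, blue), "mtx" (3x3 intrinsics, pixels), "dist" ([k1, k2, p1, p2, k3] as OpenCV has them; the pictures are not rectified), "T" (4x4, takes a point from camera to world coordinates). Camera axes: x right, y down, z forward; pixel columns grow to the right and rows downward; lengths in m; the calibration is good to about 2 mm. A picture is of the moment at which its call begins. There is no depth.
- arm.sign_off(): hands the job in; it is judged then, once.
Trained networks look in a picture, given as the dict that the camera call returned (one of the last four; its "shot" number tells which), for a name from the list of things; names that differ only in an ending like _2 or _b are one class to them, and where a whole thing is asked for, a point or a joint stands for the part that bears it (a point fixed in the world has none). Each returns a list of dicts, best first, with "conf" (0 to 1); they miss things now and then, are a little off and sometimes report something else, mostly with a low value. They report only what shows in the picture. A call takes as long as a camera call. They do not tell look-alikes from the thing itself.
- arm.look_for(label, picture): "centre" ([column, row] as shares, 0 to 1, of the picture: columns of its width, rows of its height, amid what is visible of it).
- arm.trace(label, picture): "region" (384x512 bool, what is visible of it) and "centre" ([column, row] as shares, 0 to 1, of the picture: columns of its width, rows of its height, amid what is visible of it).
- arm.place_of(label, picture): "centre" ([column, row] as shares, 0 to 1, of the picture: columns of its width, rows of its height: a listed point, or the origin of a listed thing).
The state is a dict: "clock": time; "joints": joint angles; "dq": joint speeds; "joint_efforts": joint torques, N m; "position": TCP position; "ee_rot": TCP orientation; "force": force on the tool from outside, world axes, zero at the start; "ft_torque": the same for the moment, N m; "width": opening from 0.0 (shut) to 1.0 (fully open); "gripper_force": force on a finger pad.
Only numpy, scipy, OpenCV 4.12 (cv2) and the standard library are available. Lean on these libraries where they do the work, as an engineer would, in place of code of your own. Each camera call takes 0.05 s, during which the arm holds its last target. There are 200 camera calls.

## Working session

There is one attempt and no reset: what is moved stays moved. The work goes in short steps, Python scripts to look and compute and a tool call to move; the robot and the scene stay as the last step left them, time stands still between calls to the robot, and variables do not carry over. Pictures are saved under pics/ and viewed, at most 10 in all, crops included, and the job is handed in when it is done.

Besides the shell and the picture viewer there is one more tool, called after "Emit:" as name(argument=value, ...), one argument or row to a line, values as JSON. carry_out: Moves the arm, as the interface text tells. Its arguments: {"type":"object","properties":{"claw":{"type":"array","items":{"type":"number"}},"delta_pos":{"type":"array","items":{"type":"array","items":{"type":"number"}}},"angular":{"type":"array","items":{"type":"array","items":{"type":"number"}}},"force":{"type":"number"}},"required":["claw","delta_pos","angular"]}

```bash
mkdir -p pics; cat > h.py <<'E'
import numpy as np,cv2
from cell import arm
def ray(p,c):
    uv=np.array([[c[0]*512,c[1]*384]],float).reshape(1,1,2)
    n=cv2.undistortPoints(uv,np.array(p["mtx"]),np.array(p["dist"])).ravel()
    T=np.array(p["T"]);d=T[:3,:3]@np.r_[n,1];return T[:3,3],d/np.linalg.norm(d)
def onz(p,c,z):
    o,d=ray(p,c);return o+d*(z-o[2])/d[2]
def proj(p,X):
    T=np.linalg.inv(np.array(p["T"]));q,_=cv2.projectPoints(np.array(X,float).reshape(-1,1,3),cv2.Rodrigues(T[:3,:3])[0],T[:3,3],np.array(p["mtx"]),np.array(p["dist"]));return q.reshape(-1,2)
def save(p,n): cv2.imwrite("pics/"+n,p["frame"][:,:,::-1])
E
python3 - <<'E'
from h import *
np.set_printoptions(precision=4,suppress=True)
ps={n:arm.get_image(n) for n in("scene","side")}
Z=dict(carousel=0,turntable_top=.027,grip_bar=.175,lever_press=.060,front_seat=.027,jar_yellow=.027,jar_red_a=.027,mug=0,tuna=0,garlic_bulb=0)
for n,p in ps.items():
    print(n,np.array(p["T"])[:3,3])
    for k,z in Z.items():
        for r in arm.place_of(k,p)[:4]: print(k,round(r["conf"],2),(np.array(r["centre"])*[512,384]).round(),onz(p,r["centre"],z))
cv2.imwrite("pics/a.png",np.hstack([ps["scene"]["frame"],ps["side"]["frame"]])[:,:,::-1][:,:])
im=cv2.imread("pics/a.png");cv2.imwrite("pics/a.png",np.vstack([im[:,:512],im[:,512:]])[:, :])
im=cv2.imread("pics/a.png");cv2.imwrite("pics/a1.png",im[:384]);cv2.imwrite("pics/a2.png",im[384:])
print(arm.observe())
E
```

```text
scene [ 0.2878 -0.5469  0.8252]
carousel 0.7 [262. 241.] [ 0.6247 -0.0454  0.    ]
turntable_top 0.6 [261. 232.] [ 0.627  -0.0383  0.027 ]
grip_bar 0.91 [260. 189.] [ 0.6237 -0.0324  0.175 ]
front_seat 0.84 [234. 241.] [ 0.559  -0.0285  0.027 ]
front_seat 0.52 [212. 190.] [0.5907 0.144  0.027 ]
jar_yellow 0.95 [249. 252.] [ 0.5729 -0.0712  0.027 ]
jar_yellow 0.67 [197. 281.] [ 0.4383 -0.0804  0.027 ]
jar_red_a 0.9 [286. 242.] [ 0.6619 -0.0906  0.027 ]
jar_red_a 0.82 [237. 230.] [ 0.581  -0.0025  0.027 ]
jar_red_a 0.82 [300. 189.] [0.7894 0.0295 0.027 ]
jar_red_a 0.52 [270. 211.] [0.6808 0.0075 0.027 ]
mug 0.95 [313. 317.] [ 0.6157 -0.2652  0.    ]
mug 0.22 [236. 247.] [ 0.5644 -0.0275  0.    ]
tuna 0.67 [213. 188.] [0.6062 0.1728 0.    ]
tuna 0.56 [250. 181.] [0.7059 0.1461 0.    ]
garlic_bulb 0.9 [212. 185.] [0.6079 0.1822 0.    ]
garlic_bulb 0.67 [260. 240.] [ 0.6226 -0.0396  0.    ]
side [ 0.5771 -0.7092  0.7277]
carousel 0.59 [266. 257.] [ 0.627  -0.0445  0.    ]
turntable_top 0.69 [266. 247.] [ 0.6262 -0.038   0.027 ]
grip_bar 0.61 [262. 201.] [ 0.6191 -0.046   0.175 ]
lever_pre
[... 415 characters left out ...]
red_a 0.75 [282. 234.] [0.6706 0.0052 0.027 ]
mug 0.65 [267. 340.] [ 0.6106 -0.2614  0.    ]
tuna 0.84 [290. 207.] [0.7062 0.1356 0.    ]
garlic_bulb 0.55 [253. 199.] [0.607  0.1762 0.    ]
{'clock': 1.1, 'joints': array([-1.3046,  0.4345,  0.025 ,  1.5732, -0.0116,  1.134 , -0.0751]), 'dq': array([ 0.0005,  0.0001,  0.0016, -0.0016,  0.0001, -0.0008, -0.002 ]), 'joint_efforts': array([  0.0018, -66.7699,   0.9846, -31.4807,  -0.0607,   0.033 ,
         0.    ]), 'position': array([0.2253, 0.583 , 0.2268]), 'ee_rot': array([0.576 , 3.0883, 0.0001]), 'force': array([ 0.4783,  0.2629, -0.3694]), 'ft_torque': array([-0.0396,  0.0457,  0.0229]), 'gripper_force': 0.0, 'width': 1.0008307259762041}
```

View pics/a1.png

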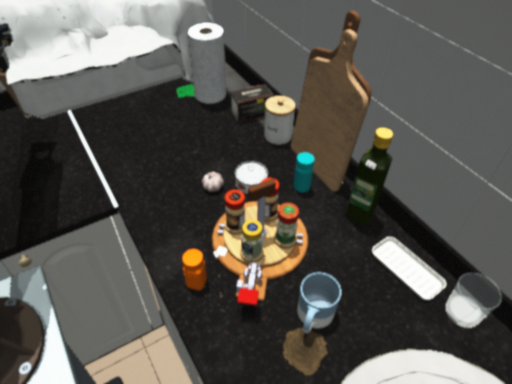

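View pics/a2.png

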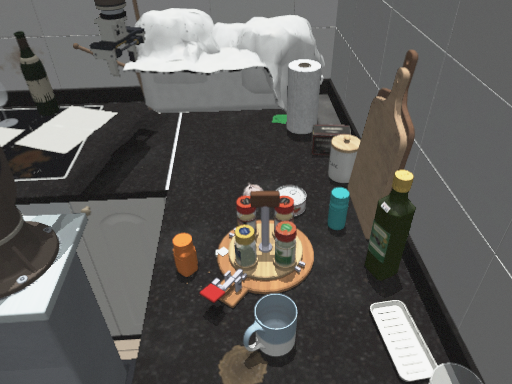

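```bash
python3 - <<'E'
from h import *
np.set_printoptions(precision=4,suppress=True)
ps={n:arm.get_image(n) for n in("scene","side")}
cs=[]
for n,p in ps.items():
    f=p["frame"];hsv=cv2.cvtColor(f,cv2.COLOR_RGB2HSV)
    c=f[165:325,170:330];cs.append(cv2.resize(c[:, :, ::-1],None,fx=2.5,fy=2.5,interpolation=cv2.INTER_CUBIC))
    for nm,lo,hi,z in(("red",(174,150,120),(179,255,255),.06),("red0",(0,190,150),(5,255,255),.06),("yel",(22,150,120),(32,255,255),.123),("white",(0,0,200),(179,40,255),.01),):
        m=cv2.inRange(hsv,lo,hi);m[:170]=0;m[320:]=0;m[:,:170]=0;m[:,330:]=0
        k,l,s,ce=cv2.connectedComponentsWithStats(m)
        for i in range(1,k):
            if s[i,4]>12:print(n,nm,s[i],ce[i].round(1),onz(p,ce[i]/[512,384],z))
    for k in("lever_press","lock_lever","turntable"):
        for r in arm.look_for(k,p)[:2]:print(k,r["conf"],np.array(r["centre"])*[512,384])
    C=np.array([.6245,-.041])
    for yaw in(-4,-8):
        a=np.radians([180+yaw,235+yaw]);
        print(yaw,proj(p,[[*(C+.11*np.array([np.cos(a[0]),np.sin(a[0])])),.014],[*(C+.186*np.array([np.cos(a[1]),np.sin(a[1])])),.06]]))
cv2.imwrite("pics/b.png",np.hstack(cs))
E
```

```text
scene red0 [225 190   7  14  21] [227.1 196.2] [0.5992 0.0777 0.06  ]
scene red0 [229 192  12   8  18] [234.1 194.7] [0.6164 0.0734 0.06  ]
scene red0 [232 194  13  11  25] [239.3 200.9] [0.6174 0.0491 0.06  ]
scene red0 [238 289  20  15 256] [247.9 296.1] [ 0.5049 -0.1832  0.06  ]
scene yel [242 220  20  17 171] [251.7 228.4] [ 0.5744 -0.0807  0.123 ]
scene white [236 170  31  14 350] [250.9 175.7] [0.7124 0.1525 0.01  ]
scene white [204 173  16  13 139] [211.9 178.9] [0.6144 0.1955 0.01  ]
scene white [214 246  13  11  93] [220.3 251.2] [ 0.5226 -0.0263  0.01  ]
scene white [237 263  19  25 183] [248.7 276.9] [ 0.5448 -0.1194  0.01  ]
scene white [258 270   3   6  14] [259.1 272.6] [ 0.5706 -0.1219  0.01  ]
lever_press 0.81 [249.2928 289.8816]
lock_lever 0.79 [251.904  291.9168]
lock_lever 0.73 [235.6224 212.3136]
turntable 0.92 [263.2192 234.7008]
turntable 0.2 [270.8992 203.4048]
-4 [[218.6452 253.7622]
 [249.537  296.4558]]
-8 [[217.4206 251.2591]
 [243.2209 295.3894]]
side white [246 185  15   9  70] [252.5 188.5] [0.6079 0.2119 0.01  ]
side white [279 187  27  18 259] [293.1 194.1] [0.7199 0.1768 0.01  ]
side white [216 247  12   9  72] [221.7 251.1] [ 0.5216 -0.0255  0.01  ]
side white [225 271   6   5  13] [226.9 272.6] [ 0.5338 -0.0927  0.01  ]
side white [218 270  24  19 105] [230.  279.4] [ 0.5406 -0.1127  0.01  ]
side white [212 279   8   5  26] [215.5 281. ] [ 0.5085 -0.1147  0.01  ]
lever_press 0.82 [217.088  289.9968]
lever_press 0.5 [294.8096 195.3024]
lock_lever 0.75 [213.9136 287.616 ]
turntable 0.7 [264.8064 248.4096]
-4 [[218.6991 252.5514]
 [212.3152 292.7918]]
-8 [[219.0783 250.174 ]
 [207.5628 289.665 ]]
```

View pics/b.png

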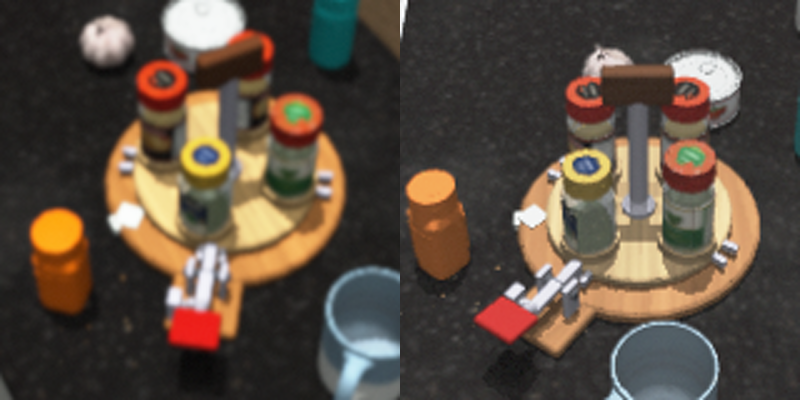

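Choice: the yellow cap is at scene px (252,228), in the front-right seat on the turntable. The look-alike orange jar at (195,270) is off the turntable, the three red caps are at (235,200), (270,190) and (287,212), and the turquoise jar at (304,172) is unrelated. The close crop confirms the choice. The red paddle is at (248,296), about (0.505, -0.183).

Emit:
carry_out(
  claw=[0,0,0,0,0,0,0,0,0,0,0,0,0,0,0,0,0,0,0,0],
  delta_pos=[
    [-2.7,-3.06,0],
    [-2.7,-3.06,0],
    [-2.7,-3.06,0],
    [-2.7,-3.06,0],
    [-2.7,-3.06,0],
    [-2.7,-3.06,0],
    [-2.7,-3.06,0],
    [-2.7,-3.06,0],
    [-2.7,-3.06,0],
    [-2.7,-3.06,0],
    [-2.7,-3.06,0],
    [-2.7,-3.06,0],
    [-2.7,-3.06,0],
    [-2.7,-3.06,0],
    [-2.7,-3.06,0],
    [-2.7,-3.06,0],
    [-2.7,-3.06,0],
    [-2.7,-3.06,0],
    [-2.7,-3.06,0],
    [-2.7,-3.06,0],
  ],
  angular=[
    [0,0,0],
    [0,0,0],
    [0,0,0],
    [0,0,0],
    [0,0,0],
    [0,0,0],
    [0,0,0],
    [0,0,0],
    [0,0,0],
    [0,0,0],
    [0,0,0],
    [0,0,0],
    [0,0,0],
    [0,0,0],
    [0,0,0],
    [0,0,0],
    [0,0,0],
    [0,0,0],
    [0,0,0],
    [0,0,0],
  ],
)

```text
clock: 3.5
position: [0.5089, -0.1841, 0.2269]
ee_rot: [0.575, 3.088, 0.0]
force: [0.3, 0.8, 0.8]
width: 0.005
gripper_force: 0.0
```

Emit:
carry_out(
  claw=[0,0,0,0,0,0,0,0,0],
  delta_pos=[
    [0,0,0],
    [0,0,0],
    [0,0,0],
    [0,0,0],
    [0,0,0],
    [0,0,0],
    [0,0,0],
    [0,0,0],
    [0,0,0],
  ],
  angular=[
    [0,0,0.117],
    [0,0,0.117],
    [0,0,0.117],
    [0,0,0.117],
    [0,0,0.117],
    [0,0,0.117],
    [0,0,0.117],
    [0,0,0.117],
    [0,0,0],
  ],
)

```text
clock: 4.4
position: [0.5084, -0.1824, 0.2267]
ee_rot: [1.909, 2.495, -0.0]
force: [-0.3, -0.6, -0.6]
width: 0.003
gripper_force: 0.0
```

```bash
python3 - <<'E'
from h import *
np.set_printoptions(precision=4,suppress=True)
p=arm.get_image("wrist");save(p,"w1.png");print(np.array(p["T"])[:3])
Z=dict(lever_press=.06,grip_bar=.175,turntable_top=.027,front_seat=.027,carousel=0,mug=0,jar_yellow=.027)
for k,z in Z.items():
    for r in arm.place_of(k,p)[:2]: print(k,round(r["conf"],2),(np.array(r["centre"])*[512,384]).round(),onz(p,r["centre"],z))
hsv=cv2.cvtColor(p["frame"],cv2.COLOR_RGB2HSV)
m=cv2.inRange(hsv,(0,170,120),(6,255,255))|cv2.inRange(hsv,(174,170,120),(179,255,255))
k,l,s,ce=cv2.connectedComponentsWithStats(m)
for i in range(1,k):
    if s[i,4]>60:print(s[i],ce[i],onz(p,ce[i]/[512,384],.06))
print(proj(p,[[.5084,-.1824,.06]]))
E
```

```text
[[ 0.9653  0.249   0.0784  0.4871]
 [ 0.261  -0.922  -0.2859 -0.1051]
 [ 0.0011  0.2965 -0.955   0.3844]]
lever_press 0.93 [246. 171.] [ 0.5049 -0.1836  0.06  ]
grip_bar 0.82 [489.  45.] [ 0.6236 -0.0386  0.175 ]
turntable_top 0.73 [489.  46.] [0.7205 0.0076 0.027 ]
turntable_top 0.57 [388.  68.] [ 0.6257 -0.0408  0.027 ]
front_seat 0.6 [335.  46.] [ 0.5625 -0.0348  0.027 ]
front_seat 0.28 [440.  39.] [0.6675 0.0005 0.027 ]
carousel 0.57 [379.  66.] [ 0.625  -0.0359  0.    ]
mug 0.85 [305. 242.] [ 0.6136 -0.2749  0.    ]
mug 0.56 [387.  67.] [ 0.6351 -0.0344  0.    ]
jar_yellow 0.84 [219.  48.] [ 0.4446 -0.0684  0.027 ]
jar_yellow 0.69 [332.  94.] [ 0.5766 -0.081   0.027 ]
[501   0  10  21  65] [504.3385   8.9692] [0.6974 0.0292 0.06  ]
[440 102  25  14  85] [449.5647 106.6471] [ 0.688  -0.0643  0.06  ]
[ 226  147   45   45 1149] [247.6884 169.2707] [ 0.5062 -0.1813  0.06  ]
[[249.4113 170.7537]]
```

View pics/w1.png

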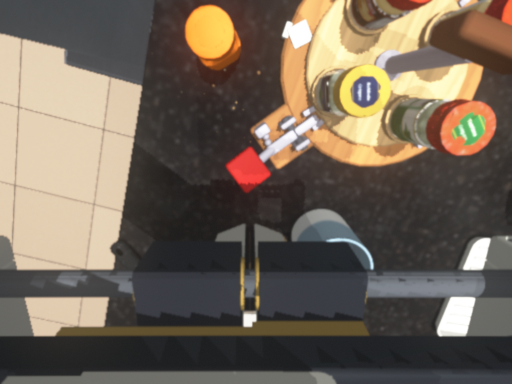

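The view shows the red paddle at px (248,169), within 3 mm of the shut fingertips, and the mug is clear of the gripper. I'm pressing now.

Emit:
carry_out(
  claw=[0,0,0,0,0,0,0,0,0,0,0,0,0,0],
  delta_pos=[
    [0,0,2.7],
    [0,0,2.7],
    [0,0,2.7],
    [0,0,2.7],
    [0,0,2.7],
    [0,0,2.0],
    [0,0,0.7],
    [0,0,0.5],
    [0,0,0.5],
    [0,0,0.5],
    [0,0,0.5],
    [0,0,0.5],
    [0,0,0.3],
    [0,0,0],
  ],
  angular=[
    [0,0,0],
    [0,0,0],
    [0,0,0],
    [0,0,0],
    [0,0,0],
    [0,0,0],
    [0,0,0],
    [0,0,0],
    [0,0,0],
    [0,0,0],
    [0,0,0],
    [0,0,0],
    [0,0,0],
    [0,0,0],
  ],
)

```text
clock: 6.2
position: [0.5087, -0.183, 0.0368]
ee_rot: [1.907, 2.495, 0.0]
force: [-0.2, -2.9, 3.0]
width: 0.008
gripper_force: 1.7
```

Passing the detent; now to the stop.

Emit:
carry_out(
  claw=[0,0,0,0,0,0],
  delta_pos=[
    [0,0,0.3],
    [0,0,0.3],
    [0,0,0.2],
    [0,0,0.1],
    [0,0,0.1],
    [0,0,0],
  ],
  angular=[
    [0,0,0],
    [0,0,0],
    [0,0,0],
    [0,0,0],
    [0,0,0],
    [0,0,0],
  ],
)

```text
clock: 6.8
position: [0.5094, -0.1833, 0.0322]
ee_rot: [1.908, 2.493, 0.008]
force: [-19.6, 6.4, 84.6]
width: 0.003
gripper_force: 41.9
```

Emit:
carry_out(
  claw=[0,0,0,0,0,0,0,0,0],
  delta_pos=[
    [0,0,-1.0],
    [0,0,-2.5],
    [0,0,-3],
    [0,0,-3],
    [0,0,-3],
    [0,0,-3],
    [0,0,-3],
    [0,0,-2.5],
    [0,0,0],
  ],
  angular=[
    [0,0,0],
    [0,0,0],
    [0,0,0],
    [0,0,0],
    [0,0,0],
    [0,0,0],
    [0,0,0],
    [0,0,0],
    [0,0,0],
  ],
)

```text
clock: 7.7
position: [0.5099, -0.1827, 0.2396]
ee_rot: [1.904, 2.494, 0.005]
force: [0.5, 0.3, 0.2]
width: 0.005
gripper_force: 0.0
```

```bash
python3 - <<'E'
from h import *
np.set_printoptions(precision=4,suppress=True)
p=arm.get_image("side");q=arm.get_image("wrist")
cv2.imwrite("pics/c.png",np.hstack([cv2.resize(p["frame"][220:320,170:320],(400,267)),cv2.resize(q["frame"][0:267],(400,209)).copy() if 0 else cv2.resize(q["frame"][0:267,112:512],(400,267))])[:,:,::-1])
for k,z in dict(grip_bar=.175,front_seat=.027,turntable_top=.027,jar_yellow=.027,lever_press=.042).items():
  for pp in(p,q):
    for r in arm.place_of(k,pp)[:2]: print(k,round(r["conf"],2),(np.array(r["centre"])*[512,384]).round(),onz(pp,r["centre"],z))
E
```

```text
grip_bar 0.82 [263. 202.] [ 0.6197 -0.0471  0.175 ]
grip_bar 0.89 [473.  45.] [ 0.6218 -0.0369  0.175 ]
grip_bar 0.59 [330.  93.] [ 0.541  -0.0899  0.175 ]
front_seat 0.59 [241. 246.] [ 0.5683 -0.0297  0.027 ]
front_seat 0.67 [333.  46.] [ 0.5644 -0.0329  0.027 ]
turntable_top 0.87 [381.  62.] [ 0.6217 -0.0341  0.027 ]
jar_yellow 0.91 [188. 272.] [ 0.4491 -0.0977  0.027 ]
jar_yellow 0.66 [244. 261.] [ 0.5738 -0.0758  0.027 ]
jar_yellow 0.82 [222.  48.] [ 0.447 -0.067  0.027]
jar_yellow 0.59 [398. 120.] [ 0.6648 -0.0874  0.027 ]
lever_press 0.73 [214. 298.] [ 0.5103 -0.1843  0.042 ]
lever_press 0.55 [240. 247.] [ 0.567 -0.047  0.042]
lever_press 0.59 [244. 163.] [ 0.5027 -0.1817  0.042 ]
```

View pics/c.png

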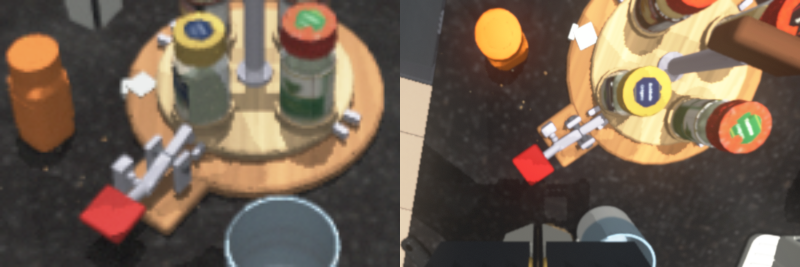

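The paddle moved down in the side view, from row 291 to 298, and stays there without the fingers, so the lock is latched. Next I go over the bar with the gripper open.

Emit:
carry_out(
  claw=[9,9,9,9,9,9,9,9,9,9,9,9,9,9,9,9],
  delta_pos=[
    [2.16,2.94,0],
    [2.16,2.94,0],
    [2.16,2.94,0],
    [2.16,2.94,0],
    [2.16,2.94,0],
    [0,0,0],
    [0,0,0],
    [0,0,0],
    [0,0,0],
    [0,0,0],
    [0,0,0],
    [0,0,0],
    [0,0,0],
    [0,0,0],
    [0,0,0],
    [0,0,0],
  ],
  angular=[
    [0,0,0],
    [0,0,0],
    [0,0,0],
    [0,0,0],
    [0,0,0],
    [0,0,-0.122],
    [0,0,-0.122],
    [0,0,-0.122],
    [0,0,-0.122],
    [0,0,-0.122],
    [0,0,-0.122],
    [0,0,-0.122],
    [0,0,-0.122],
    [0,0,-0.122],
    [0,0,-0.122],
    [0,0,0],
  ],
)

```text
clock: 9.9
position: [0.6217, -0.0399, 0.2366]
ee_rot: [-0.131, -3.139, -0.0]
force: [0.2, 0.1, -0.9]
width: 0.98
gripper_force: 0.0
```

```bash
python3 - <<'E'
from h import *
np.set_printoptions(precision=4,suppress=True)
q=arm.get_image("wrist");p=arm.get_image("scene");s=arm.get_image("side")
save(q,"w2.png");print(arm.observe()["position"],arm.observe()["joints"])
for k,z in dict(grip_bar=.175,front_seat=.027,turntable_top=.027,jar_yellow=.027).items():
  for pp in(p,s,q):
    for r in arm.place_of(k,pp)[:2]: print(k,round(r["conf"],2),(np.array(r["centre"])*[512,384]).round(),onz(pp,r["centre"],z))
for pp in(q,):
  hsv=cv2.cvtColor(pp["frame"],cv2.COLOR_RGB2HSV)
  for nm,lo,hi,z in(("yel",(22,150,120),(32,255,255),.123),("white",(0,0,200),(179,40,255),.016)):
    m=cv2.inRange(hsv,lo,hi);k,l,st,ce=cv2.connectedComponentsWithStats(m)
    for i in range(1,k):
        if st[i,4]>80:print(nm,st[i],ce[i].round(1),onz(pp,ce[i]/[512,384],z))
E
```

```text
[ 0.6218 -0.0398  0.2366] [-0.2994  0.4371  0.4076  1.5884 -0.1846  1.1545  1.6312]
grip_bar 0.85 [261. 191.] [ 0.6213 -0.0379  0.175 ]
grip_bar 0.62 [263. 200.] [ 0.6218 -0.0432  0.175 ]
grip_bar 0.56 [253. 208.] [ 0.6248 -0.038   0.175 ]
front_seat 0.71 [236. 242.] [ 0.5607 -0.0324  0.027 ]
front_seat 0.95 [241. 245.] [ 0.5677 -0.0258  0.027 ]
front_seat 0.83 [249. 113.] [ 0.5627 -0.0363  0.027 ]
turntable_top 0.63 [262. 232.] [ 0.6291 -0.0378  0.027 ]
turntable_top 0.81 [265. 246.] [ 0.6243 -0.0326  0.027 ]
turntable_top 0.82 [253. 165.] [ 0.6249 -0.0366  0.027 ]
jar_yellow 0.9 [198. 281.] [ 0.4396 -0.0805  0.027 ]
jar_yellow 0.65 [250. 253.] [ 0.5739 -0.075   0.027 ]
jar_yellow 0.94 [187. 269.] [ 0.4456 -0.0899  0.027 ]
jar_yellow 0.9 [247. 262.] [ 0.5811 -0.0799  0.027 ]
jar_yellow 0.81 [215. 128.] [ 0.5767 -0.0777  0.027 ]
jar_yellow 0.58 [214.   3.] [ 0.4483 -0.0628  0.027 ]
yel [180 120  14  38 221] [186.  138.4] [ 0.5746 -0.0923  0.123 ]
white [238  62  26  28 462] [250.5  75.6] [ 0.5221 -0.0306  0.016 ]
white [144  67  12  12  82] [149.5  72.5] [ 0.5091 -0.1464  0.016 ]
white [ 408  113   46   45 1438] [430.5 135.7] [0.6095 0.1831 0.016 ]
white [ 30 138  24  13 164] [ 41.  144.3] [ 0.5801 -0.2943  0.016 ]
white [  0 148  33  56 325] [ 10.  163.8] [ 0.601  -0.3399  0.016 ]
white [ 50 165  29  65 345] [ 67.  187.6] [ 0.6375 -0.277   0.016 ]
white [ 362  185   71   65 3239] [396.1 215.7] [0.7123 0.1475 0.016 ]
white [130 307  32  29 585] [146.4 324.2] [ 0.8571 -0.2143  0.016 ]
```

View pics/w2.png

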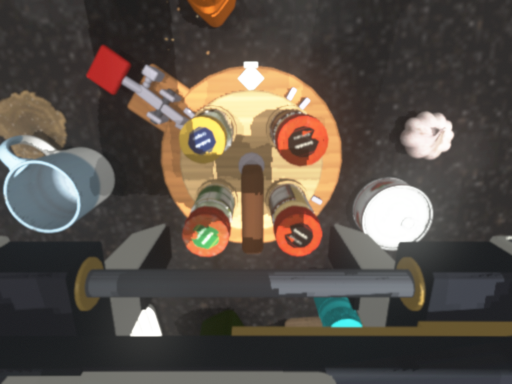

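Lever down at px (108,68), yellow jar at (205,137), pointer at (250,75), bar running from (251,165) to (252,250) between the open fingers. Next I measure the axis and the bar line precisely.

```bash
python3 - <<'E'
from h import *
from scipy.optimize import least_squares
np.set_printoptions(precision=4,suppress=True)
q=arm.get_image("wrist")
hsv=cv2.cvtColor(q["frame"],cv2.COLOR_RGB2HSV)
# bar
m=cv2.inRange(hsv,(0,60,20),(15,255,140));m[:,:238]=0;m[:,268:]=0;m[:165]=0;m[252:]=0
k,l,st,ce=cv2.connectedComponentsWithStats(m);i=1+st[1:,4].argmax();print("bar",st[i],ce[i])
rows=np.arange(195,245,5)
for r in rows:
    c=np.where(l[r]==i)[0]
    L=[onz(q,((c.min())/512,r/384),.193),onz(q,((c.max()+1)/512,r/384),.193)];print(r,c.min(),c.max(),L[0][:2],L[1][:2])
# foot disc edge: radial search for wood->dark
C0=np.array([.6237,-.0385]);pts=[]
v=hsv[:,:,2].astype(float);wood=((hsv[:,:,0]>5)&(hsv[:,:,0]<28)&(hsv[:,:,1]>70)&(hsv[:,:,2]>110))
for a in np.radians(np.arange(-70,290,4)+0):
    u=np.array([np.cos(a),np.sin(a)]);rr=np.arange(.095,.13,.0005)
    P=proj(q,[[*(C0+r*u),.014] for r in rr]);
    if P[:,1].max()>232: continue
    w=[wood[int(round(y)),int(round(x))] for x,y in P]
    if w[0] and not any(w[-14:]):
        pts.append(C0+u*rr[np.where(w)[0].max()])
pts=np.array(pts)
s=least_squares(lambda c:np.hypot(*(pts-c[:2]).T)-c[2],[*C0,.115],loss="soft_l1",f_scale=.001);print(len(pts),s.x,np.abs(s.fun).max())
s2=least_squares(lambda c:np.hypot(*(pts-c[:2]).T)-.115,C0,loss="soft_l1",f_scale=.001);print(s2.x)
E
```

```text
bar [ 238  165   30   87 1529] [252.1629 207.4022]
195 242 262 [ 0.6079 -0.044 ] [ 0.6092 -0.0295]
200 242 262 [ 0.6116 -0.0443] [ 0.6128 -0.0298]
205 242 262 [ 0.6153 -0.0447] [ 0.6165 -0.0301]
210 242 262 [ 0.619 -0.045] [ 0.6203 -0.0303]
215 242 261 [ 0.6228 -0.0454] [ 0.624  -0.0313]
220 242 261 [ 0.6266 -0.0457] [ 0.6278 -0.0316]
225 243 261 [ 0.6305 -0.0454] [ 0.6316 -0.0319]
230 242 261 [ 0.6343 -0.0464] [ 0.6355 -0.0321]
235 242 261 [ 0.6382 -0.0468] [ 0.6394 -0.0324]
240 242 261 [ 0.6422 -0.0472] [ 0.6434 -0.0327]
54 [ 0.6239 -0.0383  0.1139] 0.006357808474764012
[ 0.6247 -0.0386]
```

Emit:
carry_out(
  claw=[9,9,9,9,9,9,0.5,0.5,0.5,0.5,0.5,0.5,0.5,0.5,0.5,0.5],
  delta_pos=[
    [-0.24,0.16,0],
    [0,0,2.5],
    [0,0,2.5],
    [0,0,1.6],
    [0,0,1.0],
    [0,0,0],
    [0,0,0],
    [0,0,0],
    [0,0,0],
    [0,0,0],
    [0,0,0],
    [0,0,0],
    [0,0,0],
    [0,0,0],
    [0,0,0],
    [0,0,0],
  ],
  angular=[
    [0,0,0],
    [0,0,0],
    [0,0,0],
    [0,0,0],
    [0,0,0],
    [0,0,0],
    [0,0,0],
    [0,0,0],
    [0,0,0],
    [0,0,0],
    [0,0,0],
    [0,0,0],
    [0,0,0],
    [0,0,0],
    [0,0,0],
    [0,0,0],
  ],
  force=25,
)

```text
clock: 12.3
position: [0.6243, -0.0383, 0.1607]
ee_rot: [-0.133, -3.139, -0.0]
force: [-0.0, -0.5, -0.6]
width: 0.173
gripper_force: 25.0
```

Emit:
carry_out(
  claw=[0.5,0.5,0.5,0.5,0.5,0.5,0.5,0.5,0.5,0.5,0.5,0.5,0.5,0.5,0.5,0.5,0.5,0.5,0.5,0.5],
  delta_pos=[
    [0,0,0],
    [0,0,0],
    [0,0,0],
    [0,0,0],
    [0,0,0],
    [0,0,0],
    [0,0,0],
    [0,0,0],
    [0,0,0],
    [0,0,0],
    [0,0,0],
    [0,0,0],
    [0,0,0],
    [0,0,0],
    [0,0,0],
    [0,0,0],
    [0,0,0],
    [0,0,0],
    [0,0,0],
    [0,0,0],
  ],
  angular=[
    [0,0,0.02],
    [0,0,0.03],
    [0,0,0.043],
    [0,0,0.043],
    [0,0,0.043],
    [0,0,0.043],
    [0,0,0.043],
    [0,0,0.043],
    [0,0,0.043],
    [0,0,0.043],
    [0,0,0.043],
    [0,0,0.043],
    [0,0,0.043],
    [0,0,0.043],
    [0,0,0.043],
    [0,0,0.043],
    [0,0,0.043],
    [0,0,0.043],
    [0,0,0.03],
    [0,0,0],
  ],
)

```text
clock: 14.3
position: [0.6245, -0.038, 0.1607]
ee_rot: [1.301, 2.859, 0.0]
force: [0.7, 1.2, -0.6]
width: 0.171
gripper_force: 25.0
```

```bash
python3 - <<'E'
from h import *
np.set_printoptions(precision=4,suppress=True)
o=arm.observe();print(o["joints"],o["ft_torque"],o["force"],o["ee_rot"])
q=arm.get_image("wrist");p=arm.get_image("scene");s=arm.get_image("side")
C=np.array([.6243,-.0384]);im=[]
for n,pp in(("scene",p),("side",s),("wrist",q)):
  for k,z in dict(jar_yellow=.027,front_seat=.027).items():
    for r in arm.place_of(k,pp)[:2]:
        X=onz(pp,r["centre"],z)[:2];d=X-C;print(n,k,round(r["conf"],2),X,np.degrees(np.arctan2(d[1],d[0]))%360,np.hypot(*d))
  hsv=cv2.cvtColor(pp["frame"],cv2.COLOR_RGB2HSV)
  for nm,lo,hi,z in(("yel",(20,120,100),(32,255,255),.117),("white",(0,0,190),(179,50,255),.016)):
    m=cv2.inRange(hsv,lo,hi);k,l,st,ce=cv2.connectedComponentsWithStats(m)
    for i in range(1,k):
        X=onz(pp,ce[i]/[512,384],z)[:2]
        if st[i,4]>30 and np.hypot(*(X-C))<.13:d=X-C;print(n,nm,st[i],X,np.degrees(np.arctan2(d[1],d[0]))%360,np.hypot(*d))
cv2.imwrite("pics/d.png",np.hstack([q["frame"],cv2.resize(s["frame"][165:325,190:310],(288,384))])[:,:,::-1])
E
```

```text
[-0.4129  0.5394  0.586   1.6864 -0.3403  1.0191  1.0051] [ 0.2681 -0.1952 -0.0159] [ 0.669   1.1691 -0.556 ] [1.301  2.8594 0.0004]
scene jar_yellow 0.75 [ 0.5503 -0.036 ] 178.1246689990388 0.07399693149082381
scene jar_yellow 0.66 [ 0.4365 -0.0786] 192.0937502722495 0.1920702599430959
scene front_seat 0.93 [ 0.5615 -0.0316] 173.82639149445913 0.0631451993379333
scene yel [226 209  20  16 203] [ 0.5631 -0.0314] 173.45630242531772 0.061552749474406684
scene white [214 246  14  11  85] [ 0.5203 -0.0293] 175.0207682538321 0.10441298595783154
side jar_yellow 0.65 [ 0.4479 -0.097 ] 198.38847469918113 0.18588817959933795
side jar_yellow 0.56 [ 0.5669 -0.0267] 168.50741261427916 0.05852738899812917
side front_seat 0.88 [ 0.5637 -0.0245] 167.0429783486977 0.06215403016337762
side front_seat 0.28 [0.6343 0.1445] 86.86210068534109 0.18314712532441899
side yel [227 211  20  19 199] [ 0.5625 -0.039 ] 180.5820228044657 0.06180900350763394
side white [216 247  13  11  68] [ 0.5221 -0.0326] 176.7501280974368 0.10240973804679619
wrist jar_yellow 0.89 [ 0.453  -0.0563] 185.94971530207445 0.172218690
[... 453 characters left out ...]
3  12  16 100] [0.6063 0.0558] 100.81599016657225 0.09587244198250426
wrist white [157  85  31  36 652] [ 0.522  -0.0307] 175.71214952853043 0.10261075279895845
wrist white [310  96  14  15  95] [0.6256 0.0579] 89.20941160791917 0.09627516630177098
wrist white [173 143  13   8  49] [ 0.5517 -0.0613] 197.55074404563985 0.07610390901519543
wrist white [174 152  19  10  64] [ 0.5615 -0.0661] 203.77199325440318 0.06865368235811249
wrist white [311 156  23   9  58] [0.6681 0.0215] 53.84521014794384 0.07421640409054349
wrist white [242 167  24  15 166] [ 0.6254 -0.0321] 79.97838652470482 0.006435804523639571
wrist white [324 218  13  10  73] [ 0.7231 -0.0203] 10.353953713401868 0.10046289009676823
```

View pics/d.png

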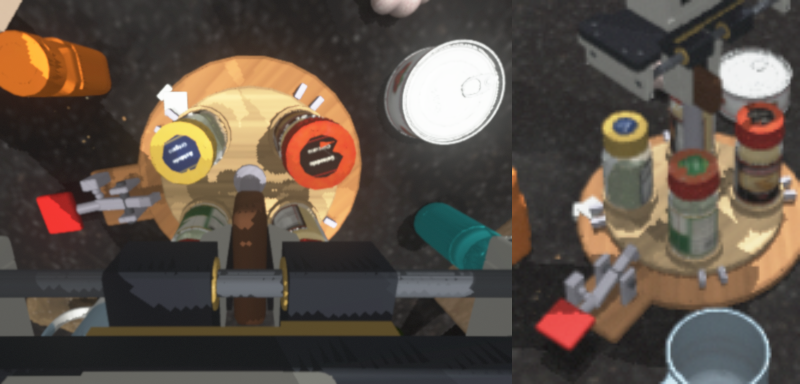

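The yellow jar now stands at about 175.3°, against the pointer at 175.7°. The bar is gripped, the lever is down and all four jars are upright. Handing in.

```bash
python3 -c "
from cell import arm
print(arm.sign_off())"
```

```text
the job is handed in; nothing more can be done
None
```

The job is handed in: the lever is latched down and released, and the carousel is turned so the yellow-capped jar stands at the white pointer (within about 1° in the wrist camera). The gripper still holds the bar, and no verdict came back on hand-in.

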